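# Plug the leak-test port and crank the hand pump

## Robot

A 6-joint arm with a two-finger parallel gripper is mounted at the origin on the work surface. World frame = base frame: x ahead of the robot, y to its left, z up, the work surface at z = 0. Lengths are in m, angles in rad, forces in N, time in s.
With the tool pointing down it reaches from about 0.35 to 0.875 m from the base axis. Payload 4.2 kg.
Tool frame: the origin (TCP) lies midway between the tips of the shut fingers; the grasp point (between the pads) lies 19 mm behind it; x points along the fingers, z is the direction in which the jaws open and shut, and the axes are right-handed (so a half turn about x gives the same grasp; the last joint's range is limited). The gripper opens to 85 mm and grips with 20 to 120 N. Pads are 22 mm wide; open, the fingers measure 114 mm over their backs; the gripper's body (76 mm by 85 mm) begins 54 mm behind the grasp point. The pads swing forward as they close: fully open they stand 13 mm farther back than shut.
Start: joints at [1.474, 0.385, 0.008, 0, -1.194, -0.259], TCP at [0.218, 0.586, 0.231] pointing down, gripper open.
Joint ranges: [-3.14, 3.14], [-1.21, 2.06], [-1.07, 1.41], [-3.16, 2.05], [-2.99, -0.16], [-3.1, 3.1]. Speed limits (rad/s): [2.79, 2.79, 3.14, 3.14, 3.14, 3.14].

## Interface

Orientations are given as a unit quaternion [x, y, z, w].
In Python, from workcell import state, eyes, workorder, nets gives the robot as it stands.
- The arm moves only by the shell command python3 -m crank 'ROWS' [FORCE]. ROWS is JSON, a list of rows, each an object with "travel": the shift along the tool's x, y, z in mm, a list of three; "turn": the turn about the tool's x in degrees; "gripper": the closure, from 0 (fully open) to 1 (shut). In form: [{"travel": [x, y, z], "turn": turn, "gripper": gripper}, ...]. A call has 1 to 8 rows; each row is the pose to reach, as a shift and turn from the pose measured when the call began, along the tool's axes at that moment; what a row does not reach only later rows make up. A row lasts 1/8 s, in which the tool goes at most 62.5 mm and 10.7 degrees, less where a joint would pass 70% of its speed; a pose out of reach is approached as far as the arm can. A call with a gripper value outside its range is refused whole. The fingers move at their own pace and stop on an object; FORCE is the grip in N (left out, the last holds). Time passes only in rows, so rows that repeat a pose let the fingers close. It gives the time, the measured TCP pose, the force and the opening at its end, in the units of the state.
- state(): the state, without advancing time (a new reading comes with each control period).
- eyes.capture(name): name is "scene" or "top" or "wrist"; returns a dict with "pixels" (420x560x3 uint8, red, green, blue), "intrinsics" (3x3 intrinsics, pixels), "rvec" (rotation vector, rad) and "tvec" (3), from world to camera coordinates, as OpenCV has them. Camera axes: x right, y down, z forward; pixel columns grow to the right and rows downward; lengths in m; the calibration is good to about 2 mm. A picture is of the moment at which its call begins. There is no depth.
- workorder.job_done(): hands the job in, once; it reports no verdict.
Trained networks look in a picture, given as the dict that the camera call returned (one of the last four; its "shot" number tells which), for a name from the list of things; names that differ only in an ending like _2 or _b are one class to them, and where a whole thing is asked for, a point or a joint stands for the part that bears it (a point fixed in the world has none). Each returns a list of dicts, best first, with "confidence" (0 to 1); they miss things now and then, are a little off and sometimes report something else, mostly with a low value. They report only what shows in the picture. A call takes as long as a camera call. They do not tell look-alikes from the thing itself.
- nets.look_for(label, picture): "extent" ([left, top, width, height] as shares, 0 to 1, of the picture: columns of its width, rows of its height, round what is visible of it).
The state is a dict: "t": time; "q": joint angles; "qvel": joint speeds; "joint_torque": joint torques, N m; "ee_pos": TCP position; "ee_rot": TCP orientation; "force": force on the tool from outside, world axes, zero at the start; "moment": the same for the moment, N m; "finger_gap": finger opening in m.
Only numpy, scipy, OpenCV 4.12 (cv2) and the standard library are available. Lean on these libraries where they do the work, as an engineer would, in place of code of your own. Each camera call takes 0.05 s, during which the arm holds its last target. There are 200 camera calls.

## Task

Push the red plug fully home in the port of the leak-test pump. Then crank the orange handle clockwise (seen from above) for two full turns and carry on to the next time the arm points at the yellow park dot, at a steady pace of about one turn in five seconds right through the stiff spot, not racing and not letting the red gauge pin sink right back between strokes. Guide the handle round gently, without straining it in its rubber bush, leave the other bench items alone, and let go with the handle at the dot.

Things in the scene. Friction and masses are not known exactly. Their poses are not given: they have to be found in the camera images.
- red_plug_grip (a point): Centre of the loose red plug's head: red cylinder 34 mm in diameter, 26 mm high, on a black stem 16 mm in diameter, 25 mm long, chamfered. This point is 13 mm above the head's underside, 38 mm above the stem's tip; z up. It stands in one of two loose square holes, 64 mm apart, of a blue block 130 x 70 x 35 mm, the head resting on its top.
- white_plug_grip (a point): The same point of a white-headed stopper of the same size in the other hole of the blue block; not to be used.
- port_mouth (a point): Centre of the mouth of the test port: vertical hole 19 mm in diameter, 30 mm deep, in a silver block 60 x 60 x 45 mm on the pump's grey base plate; the block's top and this point are 60 mm above the table. z up, yaw that of the pump; the black housing is 170 mm away along -y. Plug home: head on the block's top, its grip point 13 mm above this point.
- housing_top (a point): Centre of the top of the black pump housing (125 x 125 mm, 85 mm above the table). The silver crank head is clamped on it, turned at random and up to 16 mm off in x and in y, so the crank's vertical axis is NOT exactly here: find it by feel or by turning.
- knob_center (a point): Centre, half-way up, of the orange handle: upright cylinder 28 mm in diameter, 45 mm high, spinning freely on its pin (hold it without turning the gripper), in a rubber bush at the end of a flat steel crank arm. Exactly 60 mm from the crank's axis when unloaded; always about 160 mm above the table; the arm's upper side is 26 mm below this point.
- crank (a joint): Crank angle, rad, growing clockwise from above, counting on over turns; a multiple of 2 pi when the arm points at the yellow dot on the silver head. Starts between 0.6 and 3.6, so the job ends at 18.85. Slight friction, stays where left. From 0.7 before 5.0 (and each 2 pi later) a lobe drives the damped gauge pin out: some 8 N at the handle at one turn in 5 s, more if faster.
- gauge (a joint): How far the red-ended gauge pin is pushed out of the silver head, in m: about 0.008 as the lobe passes, then it creeps back, halving about every 3 s.
- amber_bottle_mid (a point): Middle of a loose brown glass jar, 60 mm in diameter, 120 mm high; leave alone.
- beaker_mid (a point): Middle of a loose glass beaker, 72 mm in diameter, 90 mm high; leave alone.
- wash_bottle_mid (a point): Middle of a loose white plastic bottle, 64 mm in diameter, 150 mm high; leave alone.
- bush_along (a joint): How far the handle's pin is forced outward along the crank arm in its rubber bush, in m, 0 unloaded; 5 N per mm. More than 2.5 mm either way (12.5 N) strains it.
- bush_across (a joint): The same across the arm, growing clockwise: the push that turns the crank. More than 5 mm either way (25 N) strains it.
Not all that is in view belongs to the job. What is meant by the part that bears red_plug_grip is not purple or turquoise, and is the smaller of those in its own colour.

How it is judged:
On the way, in this order (a step that is already met when the one before it is completed fails the run):
1. the red plug is fully home in the port (horizontal distance between red_plug_grip and port_mouth below 0.004 m and z of red_plug_grip in the frame of port_mouth below 0.0155 m and angle between red_plug_grip's own z axis and vertical below 0.08 rad), for 0.2 s.
2. the crank has been turned through two stiff spots, the gauge pin standing out more than 5 mm (value of joint crank above 11.4 rad and value of joint gauge above 0.005 m), for 0.05 s.
3. the crank is brought round to the park dot after at least two full turns (value of joint crank above 18.57 rad), for 0.2 s.
At the end, for the whole second after the job is handed in: The crank arm rests at the park dot, crank angle 18.85 within 0.28 rad, two full turns and on to the dot from the start; the red plug is still home in the port (within 4 mm, its head within 2.5 mm of the block, upright); nothing is held (all of step 1 and value of joint crank between 18.57 and 19.13 rad and velocity of joint crank between -0.1 and 0.1 rad/s); the robot touches nothing.
It fails at once if the handle is strained in its rubber bush, over 2.5 mm (12.5 N) along the arm or over 5 mm (25 N) across it (value of joint bush_along above 0.0025 m or value of joint bush_along below -0.0025 m or value of joint bush_across above 0.005 m or value of joint bush_across below -0.005 m).
It fails at once if the crank races (faster than 6 rad/s) (velocity of joint crank above 6 rad/s).
It fails at once if the pace drops: the gauge pin sinks right back (under 0.8 mm) between the first stroke and the last (value of joint crank between 5.3 and 17.1 rad and value of joint gauge below 0.0008 m).
It fails at once if a bystander is shoved or knocked over (distance of any of white_plug_grip, amber_bottle_mid, beaker_mid, wash_bottle_mid from where it was at the start of the episode above 0.03 m).
It also fails if it takes over 72 s, if anything falls off the work surface, if the arm or the gripper's body presses on something with over 40 N, if the wrist force passes 120 N, or if a joint passes its speed limit or range.

## Working session

There is one attempt and no reset: what is moved stays moved. The work goes in short steps, Python scripts to look and compute and a shell command to move; the robot and the scene stay as the last step left them, time stands still between calls to the robot, and variables do not carry over. Pictures are saved under pics/ and viewed, about 8 in all and at most 12, crops included, and the job is handed in when it is done.

```bash
ls; mkdir -p pics
python3 - <<'E'
from workcell import state, eyes, nets
import cv2
s=state();print(s)
import numpy as np
P=[]
for c in ["scene","top","wrist"]:
    p=eyes.capture(c);cv2.imwrite(f"pics/{c}0.png",p["pixels"][:,:,::-1])
    print(c,p["intrinsics"],p["rvec"],p["tvec"])
    if c!="wrist":
      for n in ["red_plug_grip","white_plug_grip","port_mouth","housing_top","knob_center","crank","amber_bottle_mid","beaker_mid","wash_bottle_mid"]:
        try:
            print(n,[(np.round(np.array(d["extent"])*[560,420,560,420]).astype(int).tolist(),round(d["confidence"],2)) for d in nets.look_for(n,p)[:4]])
        except Exception as e: print(n,e)
E
```

```text
pics
{'t': 0.0, 'q': array([ 1.47361118e+00,  3.85533829e-01,  6.63493672e-03, -4.98921351e-04,
       -1.19403420e+00, -2.58606016e-01]), 'qvel': array([-4.18807191e-04,  7.38565971e-05,  9.76277663e-04,  1.95401834e-03,
        1.29736816e-04,  3.86980729e-04]), 'joint_torque': array([-8.65307766e-05, -3.92287052e+01,  1.88397503e+01,  4.18621883e+00,
       -4.65875346e-03, -6.78794034e-07]), 'ee_pos': array([0.21748197, 0.58530917, 0.2302389 ]), 'ee_rot': array([-0.58001102, -0.40310677,  0.5812396 , -0.40404539]), 'force': array([ 0.26206674,  0.33326399, -0.72636263]), 'moment': array([ 0.01339771, -0.04083795, -0.00200413]), 'finger_gap': 0.08519763987258941}
scene [[486.03497667   0.         287.01291327]
 [  0.         486.03497667 209.14877881]
 [  0.           0.           1.        ]] [ 1.18154568  2.38022115 -0.94368121] [ 0.27453658 -0.24283959  1.55287194]
red_plug_grip [([327, 282, 15, 22], 0.82), ([343, 232, 21, 22], 0.64), ([357, 302, 23, 24], 0.59), ([369, 270, 17, 17], 0.47)]
white_plug_grip [([383, 249, 13, 20], 0.58)]
port_mouth [([192, 195, 127, 96], 0.67)]
hou
[... 528 characters left out ...]
3, 22, 21], 0.81), ([222, 225, 15, 17], 0.81), ([215, 173, 15, 12], 0.57), ([190, 202, 13, 15], 0.51)]
white_plug_grip [([185, 223, 13, 15], 0.74)]
port_mouth [([343, 220, 19, 21], 0.31)]
housing_top [([435, 173, 36, 29], 0.69), ([254, 164, 127, 83], 0.57)]
knob_center [([348, 224, 10, 13], 0.61)]
crank [([344, 194, 21, 47], 0.92)]
amber_bottle_mid [([423, 256, 37, 28], 0.7)]
beaker_mid [([436, 171, 35, 32], 0.91), ([348, 225, 14, 12], 0.64)]
wash_bottle_mid [([104, 185, 36, 27], 0.78)]
wrist [[317.70455465   0.         282.04182719]
 [  0.         317.70455465 207.41501039]
 [  0.           0.           1.        ]] [-1.68023101  2.41764203  0.3707645 ] [ 0.62460886 -0.03816015  0.38075576]
```

Run:
```python
import cv2
for c,(x,y) in {"scene":(170,110),"top":(90,110)}.items():
    a=cv2.imread(f"pics/{c}0.png")[y:y+250,x:x+ (320 if c=="scene" else 400)]
    f=2.4 if c=="scene" else 2
    cv2.imwrite(f"pics/{c}0c.png",cv2.resize(a,None,fx=f,fy=f,interpolation=cv2.INTER_CUBIC))
```

```text
(no output)
```

View pics/top0c.png

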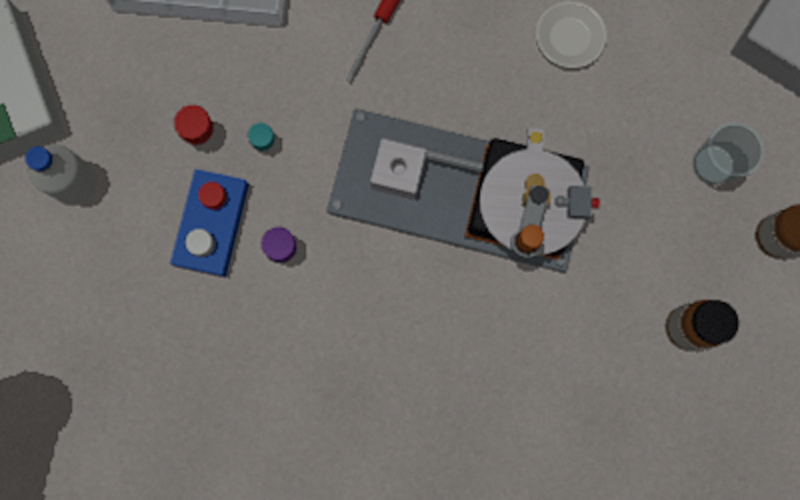

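View pics/scene0c.png

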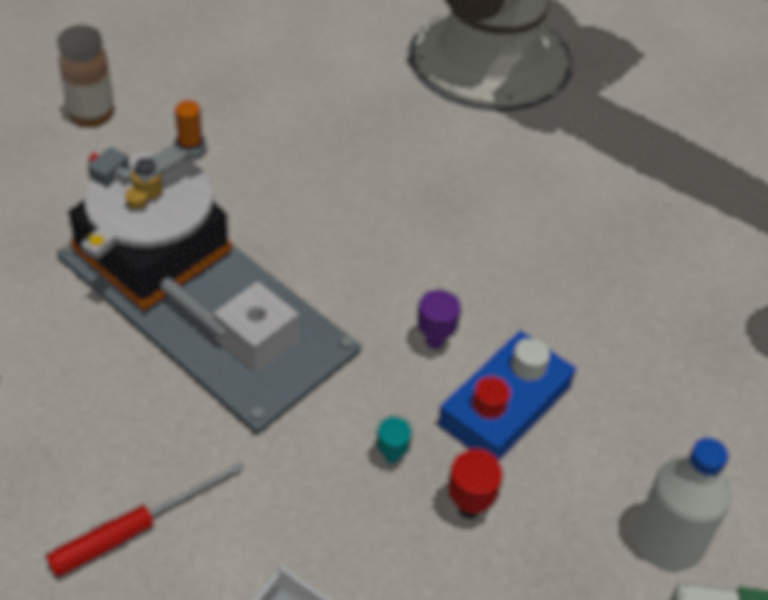

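The top view shows the blue block at crop (210,220): small red plug (212,195), white one (200,242). The larger red plug at (193,124) is a decoy. The port is at (398,165), the knob at (530,238), the hub at (538,193), the yellow dot at (536,137) and the gauge pin at (597,203). The scene view agrees.

```bash
cat > h.py <<'E'
import numpy as np, cv2
from scipy.spatial.transform import Rotation as R
from workcell import state, eyes, nets
def ray(p,uv):
    M=cv2.Rodrigues(np.array(p["rvec"]))[0];c=-M.T@np.array(p["tvec"])
    d=M.T@np.linalg.inv(np.array(p["intrinsics"]))@np.array([*uv,1.]);return c,d
def atz(p,uv,z):
    c,d=ray(p,uv);return c+d*(z-c[2])/d[2]
def proj(p,X): return cv2.projectPoints(np.array(X,float).reshape(-1,3),np.array(p["rvec"]),np.array(p["tvec"]),np.array(p["intrinsics"]),None)[0].reshape(-1,2)
def tri(rays):
    A=np.zeros((3,3));b=np.zeros(3)
    for c,d in rays:
        d=d/np.linalg.norm(d);Q=np.eye(3)-np.outer(d,d);A+=Q;b+=Q@c
    return np.linalg.solve(A,b)
def blob(p,lo,hi,box=None):
    a=cv2.cvtColor(p["pixels"],cv2.COLOR_RGB2HSV);m=cv2.inRange(a,lo,hi)
    if box: 
        k=np.zeros_like(m);x,y,w,h=box;k[y:y+h,x:x+w]=1;m=m*k
    n,l,s,c=cv2.connectedComponentsWithStats(m);return sorted([(int(s[i,4]),c[i].round(1).tolist(),s[i,:4].tolist()) for i in range(1,n)],reverse=True)[:4]
def tool(d,s=None):
    s=s or state();return R.from_quat(s["ee_rot"]).as_matrix().T@(np.array(d)*1000)
E
python3 - <<'E'
from h import *
np.set_printoptions(precision=4,suppress=True)
t=eyes.capture("top");s=eyes.capture("scene")
st=state();Rm=R.from_quat(st["ee_rot"]).as_matrix();print(Rm)
C=lambda x,y:(90+x/2,110+y/2); S=lambda x,y:(170+x/2.4,110+y/2.4)
for n,a,z in [("red",(212,193),.061),("white",(201,241),.061),("port",(398,165),.06),("knobtop",(531,234),.18),("hub",(538,193),.145),("dot",(536,137),.09),("gauge",(595,203),.1),("plateA",(358,112),.015),("wash",(38,158),.15),("bigred",(193,122),.06),("bkA",(200,171),.035),("bkB",(247,183),.035),("bkC",(173,264),.035)]:
    print(n,atz(t,C(*a),z))
print("tri red",tri([ray(t,C(212,194)),ray(s,S(491,390))]))
print("tri port",tri([ray(t,C(398,165)),ray(s,S(256,314))]))
print("tri knobtop",tri([ray(t,C(531,234)),ray(s,S(188,107))]))
print("hub",tri([ray(t,C(538,192)),ray(s,S(145,166))]))
E
```

```text
[[ 0.      0.9374 -0.3483]
 [-0.0001 -0.3483 -0.9374]
 [-1.      0.      0.0001]]
red [0.5121 0.2928 0.061 ]
white [0.4484 0.2984 0.061 ]
port [0.5729 0.0561 0.06  ]
knobtop [ 0.4777 -0.106   0.18  ]
hub [ 0.5347 -0.116   0.145 ]
dot [ 0.6197 -0.1168  0.09  ]
gauge [ 0.5387 -0.1945  0.1   ]
plateA [0.6525 0.118  0.015 ]
wash [0.518  0.4906 0.15  ]
bigred [0.6046 0.3307 0.06  ]
bkA [0.545  0.3179 0.035 ]
bkB [0.5349 0.2536 0.035 ]
bkC [0.4183 0.3359 0.035 ]
tri red [0.5106 0.2946 0.0583]
tri port [0.5722 0.0578 0.0585]
tri knobtop [ 0.476  -0.1038  0.183 ]
hub [ 0.5361 -0.1151  0.1383]
```

```bash
python3 -m crank '[{"travel":[40,377,172],"turn":-14,"gripper":0.2},{"travel":[40,377,172],"turn":-14,"gripper":0.2},{"travel":[70,377,172],"turn":-14,"gripper":0.2},{"travel":[80,377,172],"turn":-14,"gripper":0.2},{"travel":[80,377,172],"turn":-14,"gripper":0.2},{"travel":[80,377,172],"turn":-14,"gripper":0.2},{"travel":[80,377,172],"turn":-14,"gripper":0.2},{"travel":[80,377,172],"turn":-14,"gripper":0.2}]' 30; python3 -m crank '[{"travel":[0,0,0],"turn":0,"gripper":0.2},{"travel":[0,0,0],"turn":0,"gripper":0.2}]'
cat > look.py <<'E'
from h import *
import sys
np.set_printoptions(precision=4,suppress=True)
w=eyes.capture("wrist");cv2.imwrite(f"pics/{sys.argv[1]}.png",w["pixels"][:,:,::-1])
s=state();print("t",s["t"],s["ee_pos"],s["finger_gap"]);print(R.from_quat(s["ee_rot"]).as_matrix())
for n in sys.argv[2:]:
    for d in nets.look_for(n,w)[:4]:
        e=np.array(d["extent"])*[560,420,560,420];print(n,e.round(1),d["confidence"])
E
python3 - <<'E'
import sys;sys.argv=["look","w1","red_plug_grip"]
exec(open("look.py").read())
for b in blob(w,(0,150,60),(8,255,255))+blob(w,(172,150,60),(180,255,255)): print(b,atz(w,b[1],.061))
print(proj(w,[[.5115,.2935,.061],[.5115,.2935,.035]]))
E
```

```text
t: 2.15
ee_pos: [0.5125, 0.2905, 0.15]
ee_rot: [-0.527, -0.47, 0.529, -0.47]
force: [-0.8, 0.6, -0.0]
finger_gap: 0.0684
t: 2.4
ee_pos: [0.5121, 0.2913, 0.1504]
ee_rot: [-0.527, -0.47, 0.529, -0.47]
force: [0.3, -1.3, -0.0]
finger_gap: 0.0683
t 2.45 [0.512  0.2914 0.1504] 0.06811594228500291
[[-0.0012  0.9934 -0.1146]
 [-0.0012 -0.1146 -0.9934]
 [-1.     -0.0011  0.0013]]
red_plug_grip [311.5  59.6  48.3  53.7] 0.98
red_plug_grip [254.5 188.9  42.5  46.8] 0.79
red_plug_grip [173.8  56.5  75.2  76.6] 0.72
red_plug_grip [366.2 231.9  65.5  61.8] 0.59
(3936, [207.4, 93.8], [173, 58, 70, 73]) [0.6041 0.3316 0.061 ]
(2, [264.5, 226.5], [264, 226, 2, 2]) [0.5028 0.3054 0.061 ]
(1, [267.0, 227.0], [267, 227, 1, 1]) [0.5021 0.3036 0.061 ]
(1180, [280.0, 213.3], [260, 192, 39, 42]) [0.5122 0.2921 0.061 ]
(1, [260.0, 214.0], [260, 214, 1, 1]) [0.5134 0.3075 0.061 ]
(1, [260.0, 208.0], [260, 208, 1, 1]) [0.5182 0.3069 0.061 ]
(1, [259.0, 217.0], [259, 217, 1, 1]) [0.511  0.3086 0.061 ]
[[278.3615 214.2973]
 [278.6309 204.4377]]
```

View pics/w1.png

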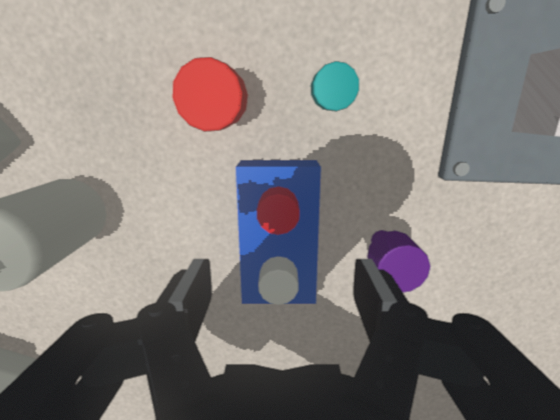

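The picture shows the red plug at pixel (279,211), aligned with the jaws; the white one is at (278,280) and clear.

```bash
python3 -m crank '[{"travel":[50,0.5,-1.3],"turn":0,"gripper":0.3},{"travel":[95,0.5,-1.3],"turn":0,"gripper":0.3},{"travel":[112,0.5,-1.3],"turn":0,"gripper":0.3},{"travel":[112,0.5,-1.3],"turn":0,"gripper":0.3},{"travel":[112,0.5,-1.3],"turn":0,"gripper":0.9},{"travel":[112,0.5,-1.3],"turn":0,"gripper":0.9},{"travel":[112,0.5,-1.3],"turn":0,"gripper":0.9},{"travel":[112,0.5,-1.3],"turn":0,"gripper":0.9}]' 50
```

```text
t: 3.5
ee_pos: [0.5137, 0.2937, 0.0407]
ee_rot: [0.529, 0.471, -0.527, 0.471]
force: [-0.1, 0.7, 6.9]
finger_gap: 0.032
```

```bash
python3 -m crank '[{"travel":[-50,0,0],"turn":0,"gripper":0.9},{"travel":[-100,0,0],"turn":0,"gripper":0.9},{"travel":[-100,38,60],"turn":0,"gripper":0.9},{"travel":[-100,38,120],"turn":0,"gripper":0.9},{"travel":[-100,38,180],"turn":0,"gripper":0.9},{"travel":[-100,38,234],"turn":0,"gripper":0.9},{"travel":[-100,38,234],"turn":0,"gripper":0.9},{"travel":[-100,38,234],"turn":0,"gripper":0.9}]'; python3 -m crank '[{"travel":[0,0,0],"turn":0,"gripper":0.9}]'
python3 - <<'E'
import sys;sys.argv=["look","w2","port_mouth","red_plug_grip"]
exec(open("look.py").read())
print(proj(w,[[.5725,.057,.06]]))
E
```

```text
t: 4.5
ee_pos: [0.5249, 0.0567, 0.1408]
ee_rot: [0.529, 0.47, -0.526, 0.471]
force: [0.9, -0.0, -1.1]
finger_gap: 0.032
t: 4.62
ee_pos: [0.5253, 0.0578, 0.141]
ee_rot: [0.529, 0.471, -0.526, 0.471]
force: [-0.6, -0.6, 0.4]
finger_gap: 0.0321
t 4.675 [0.5252 0.0578 0.1409] 0.03189432730583962
[[ 0.004   0.9936 -0.1129]
 [ 0.0025 -0.1129 -0.9936]
 [-1.      0.0037 -0.0029]]
port_mouth [181.7  47.2 370.7 207.7] 0.66
red_plug_grip [244.4 242.   73.5  87.5] 0.97
red_plug_grip [ 93.1 275.5  66.5  59.8] 0.92
red_plug_grip [  0.4 117.   70.9  52.7] 0.88
[[275.0283 154.0124]]
```

View pics/w2.png

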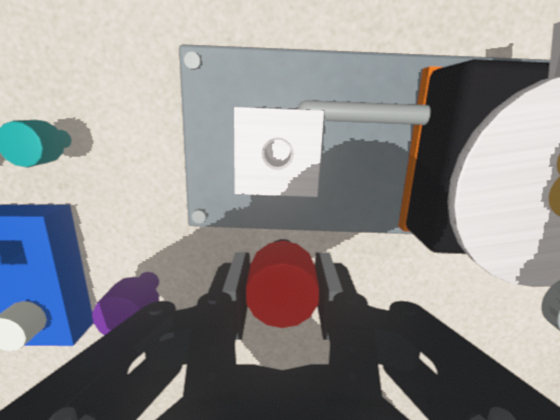

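The port hole is at about (278,152), with the block's top centred there too. The held plug head spans x 247–318 and y 240–326.

Run:
```python
from h import *
np.set_printoptions(precision=4,suppress=True)
w=eyes.capture("wrist");s=state();T=s["ee_pos"];print(T)
print(atz(w,(277.5,152),.06))
a=cv2.cvtColor(w["pixels"],cv2.COLOR_RGB2GRAY)
m=(a>150).astype("uint8")
n,l,st,c=cv2.connectedComponentsWithStats(m[100:205,225:335]);i=1+st[1:,4].argmax();k=(l==i).astype("uint8")
cn=max(cv2.findContours(k,0,2)[0],key=cv2.contourArea)
r=cv2.minAreaRect(cn);print(r, atz(w,np.array(r[0])+[225,100],.06))
q=cv2.boxPoints(r)+[225,100];print([atz(w,u,.06)[:2] for u in q])
for b in blob(w,(0,150,40),(8,255,255),(230,225,110,120))[:1]+blob(w,(172,150,40),(180,255,255),(230,225,110,120))[:1]: print(b)
# predicted head for plug axis at TCP xy + dx along tool y
Rm=R.from_quat(s["ee_rot"]).as_matrix();th=np.linspace(0,2*np.pi,60)
for oy in (-2,0,2):
    X=[T+Rm@np.array([-h,oy/1000+.017*np.cos(t),.017*np.sin(t)]) for t in th for h in (.0203,-.0057)]
    p=proj(w,X);print(oy,p.min(0),p.max(0))
```

```text
[0.525  0.0576 0.1407]
[0.5735 0.0551 0.06  ]
((54.5, 52.0), (104.0, 109.0), 90.0) [0.5734 0.0537 0.06  ]
[array([0.6117, 0.0859]), array([0.6035, 0.0135]), array([0.5311, 0.0182]), array([0.5401, 0.0979])]
(4924, [282.0, 285.0], [246, 241, 73, 86])
-2 [242.9617 238.0188] [319.564  328.5466]
0 [242.7942 234.3471] [319.725 324.88 ]
2 [242.6252 230.6477] [319.8875 321.183 ]
```

```bash
python3 -m crank '[{"travel":[0,49.4,-3.8],"turn":0,"gripper":0.9},{"travel":[10,49.4,-3.8],"turn":0,"gripper":0.9},{"travel":[30,49.4,-3.8],"turn":0,"gripper":0.9},{"travel":[36,49.4,-3.8],"turn":0,"gripper":0.9},{"travel":[36,49.4,-3.8],"turn":0,"gripper":0.9},{"travel":[36,49.4,-3.8],"turn":0,"gripper":0.9}]';  python3 -m crank '[{"travel":[4,0,0],"turn":0,"gripper":0.9},{"travel":[8,0,0],"turn":0,"gripper":0.9},{"travel":[11,0,0],"turn":0,"gripper":0.9}]'
```

```text
t: 5.58
ee_pos: [0.575, 0.0561, 0.1057]
ee_rot: [0.529, 0.471, -0.526, 0.471]
force: [0.0, -0.8, -0.7]
finger_gap: 0.0321
t: 5.95
ee_pos: [0.575, 0.0561, 0.0945]
ee_rot: [0.529, 0.471, -0.526, 0.471]
force: [-0.3, -1.1, -0.6]
finger_gap: 0.0317
```

```bash
python3 -m crank '[{"travel":[3,0,0],"turn":0,"gripper":0.9},{"travel":[6,0,0],"turn":0,"gripper":0.9},{"travel":[6,0,0],"turn":0,"gripper":0.9}]'
python3 - <<'E'
import sys;sys.argv=["look","w3"]
exec(open("look.py").read())
s2=eyes.capture("scene");print(state()["force"])
a=s2["pixels"][200:300,220:360,::-1];cv2.imwrite("pics/s3.png",np.hstack([cv2.resize(a,(560,400),interpolation=2)]))
E
```

```text
t: 6.32
ee_pos: [0.5748, 0.056, 0.0881]
ee_rot: [0.529, 0.471, -0.526, 0.471]
force: [0.2, 0.3, -1.4]
finger_gap: 0.0322
t 6.375 [0.575  0.0561 0.0883] 0.032204504005650544
[[ 0.0044  0.9936 -0.1127]
 [ 0.0024 -0.1127 -0.9936]
 [-1.      0.0041 -0.0028]]
[ 0.0241 -0.3074 -0.4963]
```

View pics/s3.png

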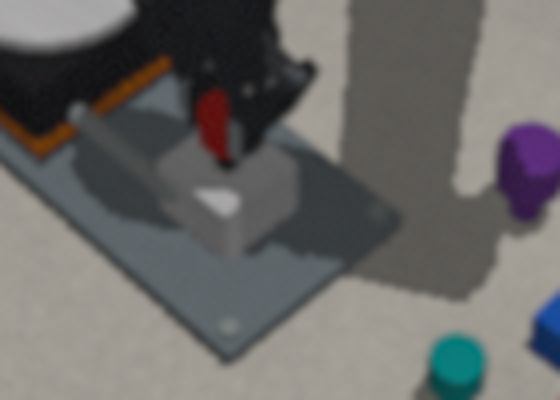

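The head is low over the block and the stem appears to be entering, with no contact force. I'll continue down.

```bash
python3 -m crank '[{"travel":[4,0,0],"turn":0,"gripper":0.9},{"travel":[8,0,0],"turn":0,"gripper":0.9},{"travel":[8,0,0],"turn":0,"gripper":0.9}]';python3 -m crank '[{"travel":[4,0,0],"turn":0,"gripper":0.9},{"travel":[8,0,0],"turn":0,"gripper":0.9},{"travel":[8,0,0],"turn":0,"gripper":0.9}]'
```

```text
t: 6.8
ee_pos: [0.5747, 0.056, 0.0799]
ee_rot: [0.529, 0.471, -0.526, 0.471]
force: [-0.8, 0.0, -0.7]
finger_gap: 0.0321
t: 7.18
ee_pos: [0.5744, 0.0559, 0.0714]
ee_rot: [0.529, 0.471, -0.526, 0.471]
force: [-1.0, 0.4, -0.5]
finger_gap: 0.0322
```

```bash
python3 -m crank '[{"travel":[3,0,0],"turn":0,"gripper":0.9},{"travel":[6,0,0],"turn":0,"gripper":0.9},{"travel":[6,0,0],"turn":0,"gripper":0.9}]'
```

```text
t: 7.55
ee_pos: [0.5746, 0.056, 0.0658]
ee_rot: [0.529, 0.471, -0.526, 0.471]
force: [0.1, 0.0, 3.2]
finger_gap: 0.0321
```

```bash
python3 -m crank '[{"travel":[2,0,0],"turn":0,"gripper":0.9},{"travel":[3,0,0],"turn":0,"gripper":0.9},{"travel":[3,0,0],"turn":0,"gripper":0.9}]'
```

```text
t: 7.92
ee_pos: [0.5746, 0.056, 0.0657]
ee_rot: [0.528, 0.471, -0.526, 0.472]
force: [-7.4, 0.5, 16.2]
finger_gap: 0.0324
```

Home: blocked at z 0.0657 with 16 N. I'll release, rise, and look at the pump.

```bash
python3 -m crank '[{"travel":[0,0,0],"turn":0,"gripper":0.4},{"travel":[0,0,0],"turn":0,"gripper":0.4},{"travel":[-60,0,0],"turn":0,"gripper":0.4},{"travel":[-120,0,0],"turn":0,"gripper":0.4},{"travel":[-180,0,0],"turn":0,"gripper":0.4},{"travel":[-194,-30,60],"turn":0,"gripper":0.4},{"travel":[-194,-60,120],"turn":0,"gripper":0.4},{"travel":[-194,-95,178],"turn":0,"gripper":0.4}]';python3 -m crank '[{"travel":[0,0,0],"turn":0,"gripper":0.4},{"travel":[0,0,0],"turn":0,"gripper":0.4}]'
python3 - <<'E'
import sys;sys.argv=["look","w4","knob_center","crank","red_plug_grip","housing_top"]
exec(open("look.py").read())
for b in blob(w,(4,150,80),(18,255,255)): print("orange",b)
for b in blob(w,(22,120,80),(35,255,255)): print("yellow",b)
print(proj(w,[[.477,-.105,.18],[.5355,-.1155,.14],[.573,.056,.086]]))
E
```

```text
t: 8.93
ee_pos: [0.468, -0.0993, 0.2589]
ee_rot: [0.528, 0.471, -0.526, 0.472]
force: [0.8, -1.0, -0.0]
finger_gap: 0.0509
t: 9.18
ee_pos: [0.4682, -0.0994, 0.2588]
ee_rot: [0.529, 0.471, -0.526, 0.472]
force: [0.6, -0.2, -0.4]
finger_gap: 0.0513
t 9.225 [ 0.4686 -0.0989  0.2587] 0.051124393773183126
[[ 0.004   0.9938 -0.1108]
 [ 0.0013 -0.1108 -0.9938]
 [-1.      0.0039 -0.0017]]
knob_center [275.1 177.5  40.4  43.4] 0.96
crank [271.   79.9  44.1 144.5] 0.81
red_plug_grip [  1.4 201.3  67.3  41.8] 0.84
red_plug_grip [90.7 84.  46.7 38.9] 0.75
housing_top [ 60.2  28.2 302.1 146. ] 0.82
orange (872, [508.9, 215.3], [492, 195, 52, 52])
orange (866, [291.9, 205.9], [275, 190, 34, 33])
orange (10, [484.5, 217.0], [484, 213, 2, 9])
orange (2, [485.0, 227.5], [485, 227, 1, 2])
yellow (282, [281.5, 18.1], [273, 8, 18, 21])
[[287.741  206.3448]
 [292.2148 120.3479]
 [105.2735  98.4697]]
```

View pics/w4.png

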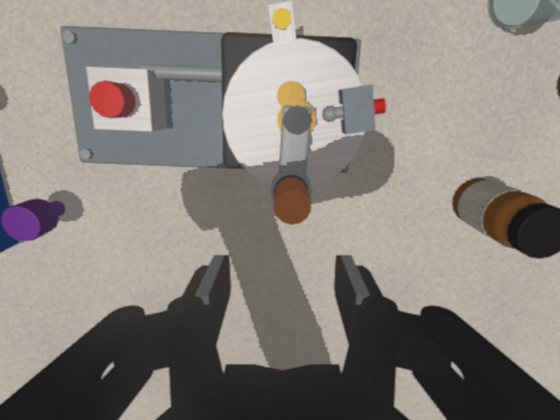

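The plug head sits on the block at (110,99). The knob top is at (292,205), the hub bolt at (297,120), the yellow dot at (282,18), and the gauge pin points right at (380,106).

Run:
```python
from h import *
np.set_printoptions(precision=4,suppress=True)
w=eyes.capture("wrist");t=eyes.capture("top");s=eyes.capture("scene")
S=lambda x,y:(170+x/2.4,110+y/2.4);C=lambda x,y:(90+x/2,110+y/2)
k=tri([ray(w,(292,206)),ray(t,C(531,234)),ray(s,S(188,107))]);print("knob",k,tri([ray(w,(292,206)),ray(s,S(188,107))]),atz(w,(292,206),.1825))
h=tri([ray(w,(297,118)),ray(t,C(538,192)),ray(s,S(145,163))]);print("hub",h,tri([ray(w,(297,118)),ray(s,S(145,163))]))
for z in(.14,.145,.15):print(z,atz(w,(297,118),z))
d=tri([ray(w,(281.7,18.1)),ray(t,C(536,137)),ray(s,S(97,240))]);print("dot",d)
k=atz(w,(292,206),.1825)
print("tool to knob",tool([k[0]-state()["ee_pos"][0],k[1]-state()["ee_pos"][1],0]),state()["ee_pos"])
```

```text
knob [ 0.4764 -0.1053  0.1813] [ 0.4748 -0.1057  0.1793] [ 0.4782 -0.1072  0.1825]
hub [ 0.5359 -0.1163  0.1411] [ 0.5353 -0.1165  0.1401]
0.14 [ 0.5372 -0.1184  0.14  ]
0.145 [ 0.5374 -0.1182  0.145 ]
0.15 [ 0.5376 -0.118   0.15  ]
dot [ 0.6174 -0.1144  0.0958]
tool to knob [ 0.0236 10.6469  7.2945] [ 0.4684 -0.0988  0.2586]
```

```bash
python3 -m crank '[{"travel":[0,10,7],"turn":0,"gripper":0.4},{"travel":[40,10,7],"turn":0,"gripper":0.4},{"travel":[85,10,7],"turn":0,"gripper":0.4},{"travel":[110,10,7],"turn":0,"gripper":0.4},{"travel":[112,10,7],"turn":0,"gripper":0.4},{"travel":[112,10,7],"turn":0,"gripper":0.4}]'; python3 -m crank '[{"travel":[0,0,0],"turn":0,"gripper":0.9},{"travel":[0,0,0],"turn":0,"gripper":0.9},{"travel":[0,0,0],"turn":0,"gripper":0.9},{"travel":[0,0,0],"turn":0,"gripper":0.9},{"travel":[0,0,0],"turn":0,"gripper":0.9}]' 40
python3 - <<'E'
import sys;sys.argv=["look","w5"]
exec(open("look.py").read())
print(s["force"]);t=eyes.capture("top")
for i in range(3): print(state()["force"])
E
```

```text
t: 10.32
ee_pos: [0.4791, -0.1069, 0.1475]
ee_rot: [0.528, 0.471, -0.525, 0.473]
force: [0.4, 0.9, 0.2]
finger_gap: 0.0512
t: 10.95
ee_pos: [0.4802, -0.1071, 0.149]
ee_rot: [0.529, 0.47, -0.524, 0.474]
force: [1.0, -0.8, 5.9]
finger_gap: 0.0267
t 11.0 [ 0.4802 -0.1071  0.149 ] 0.026751959062853384
[[ 0.0082  0.994  -0.1091]
 [ 0.0003 -0.1091 -0.994 ]
 [-1.      0.0081 -0.0012]]
[-0.3101 -1.1836  6.4926]
[-0.4438 -0.7324  6.8135]
[-0.4438 -0.7324  6.8135]
[-0.4438 -0.7324  6.8135]
```

View pics/w5.png

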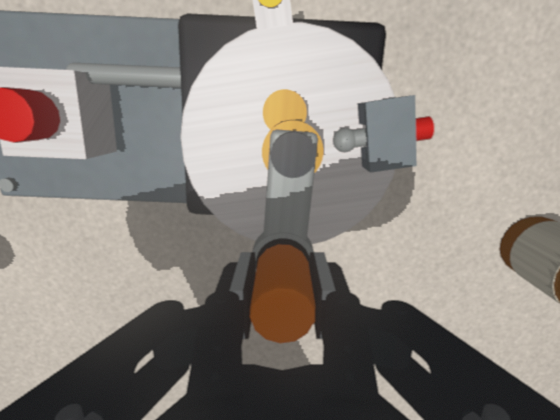

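The knob is gripped at pixel (283,290), with the arm running up to the hub bolt at (293,150). Next is a circle planner.

```bash
cat > plan.py <<'E'
# usage: plan.py Cx Cy step1,step2,...(deg clockwise per row) [r_mm]
from h import *
import sys,json
C=np.array([float(sys.argv[1]),float(sys.argv[2])]);st=[float(v) for v in sys.argv[3].split(",")]
s=state();T=s["ee_pos"];d=T[:2]-C;ph=np.degrees(np.arctan2(d[1],d[0]))
u=d/np.linalg.norm(d);tc=np.array([u[1],-u[0]]);f=-s["force"][:2]
print(f"t {s['t']:.2f} phi {ph:.1f} r {np.linalg.norm(d)*1000:.2f} z {T[2]:.4f} push out {f@u:.1f} cw {f@tc:.1f} fz {s['force'][2]:.1f} gap {s['finger_gap']:.4f} F {s['force'].round(1)}")
a=ph;rows=[]
for k in st:
    a-=k;p=C+.06*np.array([np.cos(np.radians(a)),np.sin(np.radians(a))])
    rows.append({"travel":[round(v,1) for v in tool([*(p-T[:2]),.149-T[2]],s)],"turn":0,"gripper":0.9})
print(json.dumps(rows).replace(" ",""))
E
python3 plan.py .5392 -.118 2,5,9,13,17 | head -1; python3 plan.py .5392 -.118 2,3,4,4,4,4,4,4
```

```text
t 11.05 phi 169.5 r 59.99 z 0.1490 push out -0.3 cw 0.8 fz 6.8 gap 0.0270 F [-0.4 -0.7  6.8]
t 11.05 phi 169.5 r 59.99 z 0.1490 push out -0.3 cw 0.8 fz 6.8 gap 0.0270 F [-0.4 -0.7  6.8]
[{"travel":[-0.0,0.2,-2.1],"turn":0,"gripper":0.9},{"travel":[-0.0,0.6,-5.2],"turn":0,"gripper":0.9},{"travel":[0.0,1.4,-9.3],"turn":0,"gripper":0.9},{"travel":[0.0,2.5,-13.3],"turn":0,"gripper":0.9},{"travel":[0.0,3.9,-17.3],"turn":0,"gripper":0.9},{"travel":[0.1,5.5,-21.2],"turn":0,"gripper":0.9},{"travel":[0.1,7.5,-24.9],"turn":0,"gripper":0.9},{"travel":[0.1,9.6,-28.5],"turn":0,"gripper":0.9}]
```

```bash
python3 -m crank '[{"travel":[0,0.2,-2.1],"turn":0,"gripper":0.9},{"travel":[0,0.6,-5.2],"turn":0,"gripper":0.9},{"travel":[0,1.4,-9.3],"turn":0,"gripper":0.9},{"travel":[0,2.5,-13.3],"turn":0,"gripper":0.9}]'; python3 plan.py .5392 -.118 4,4,4,4,4
```

```text
t: 11.55
ee_pos: [0.4843, -0.094, 0.1491]
ee_rot: [0.529, 0.47, -0.524, 0.474]
force: [-0.1, -3.2, 2.4]
finger_gap: 0.0266
t 11.55 phi 156.4 r 59.95 z 0.1491 push out 1.2 cw 3.0 fz 2.4 gap 0.0266 F [-0.1 -3.2  2.4]
[{"travel":[0.1,1.3,-4.0],"turn":0,"gripper":0.9},{"travel":[0.2,3.0,-7.8],"turn":0,"gripper":0.9},{"travel":[0.2,4.9,-11.5],"turn":0,"gripper":0.9},{"travel":[0.2,7.1,-15.1],"turn":0,"gripper":0.9},{"travel":[0.2,9.5,-18.5],"turn":0,"gripper":0.9}]
```

```bash
python3 -m crank '[{"travel":[0.1,1.3,-4.0],"turn":0,"gripper":0.9},{"travel":[0.2,3.0,-7.8],"turn":0,"gripper":0.9},{"travel":[0.2,4.9,-11.5],"turn":0,"gripper":0.9},{"travel":[0.2,7.1,-15.1],"turn":0,"gripper":0.9},{"travel":[0.2,9.5,-18.5],"turn":0,"gripper":0.9}]'; python3 plan.py .5392 -.118 4,4,4,4
```

```text
t: 12.18
ee_pos: [0.4959, -0.0764, 0.1491]
ee_rot: [0.529, 0.47, -0.524, 0.474]
force: [-0.5, -3.3, 4.1]
finger_gap: 0.0265
t 12.18 phi 136.1 r 60.01 z 0.1491 push out 1.9 cw 2.8 fz 4.1 gap 0.0265 F [-0.5 -3.3  4.1]
[{"travel":[0.1,2.7,-3.2],"turn":0,"gripper":0.9},{"travel":[0.1,5.6,-6.3],"turn":0,"gripper":0.9},{"travel":[0.1,8.7,-9.1],"turn":0,"gripper":0.9},{"travel":[0.2,11.9,-11.7],"turn":0,"gripper":0.9}]
```

Radial push is under 2 N, which suggests the centre y is about 0.6 mm lower. I'll bring it up to pace.

```bash
python3 plan.py .5391 -.1186 5,7,9,9,9,9,9
```

```text
t 12.18 phi 135.7 r 60.35 z 0.1491 push out 2.0 cw 2.7 fz 4.1 gap 0.0265 F [-0.5 -3.3  4.1]
[{"travel":[0.1,3.7,-3.8],"turn":0,"gripper":0.9},{"travel":[0.1,9.0,-8.8],"turn":0,"gripper":0.9},{"travel":[0.2,16.7,-14.2],"turn":0,"gripper":0.9},{"travel":[0.3,25.1,-18.4],"turn":0,"gripper":0.9},{"travel":[0.4,34.1,-21.3],"turn":0,"gripper":0.9},{"travel":[0.4,43.4,-22.6],"turn":0,"gripper":0.9},{"travel":[0.5,52.8,-22.5],"turn":0,"gripper":0.9}]
```

```bash
python3 -m crank '[{"travel":[0.1,3.7,-3.8],"turn":0,"gripper":0.9},{"travel":[0.1,9.0,-8.8],"turn":0,"gripper":0.9},{"travel":[0.2,16.7,-14.2],"turn":0,"gripper":0.9},{"travel":[0.3,25.1,-18.4],"turn":0,"gripper":0.9},{"travel":[0.4,34.1,-21.3],"turn":0,"gripper":0.9}]'; python3 plan.py .5391 -.1186 9,9,9,9,9,9
```

```text
t: 12.8
ee_pos: [0.5297, -0.0593, 0.1488]
ee_rot: [-0.526, -0.471, 0.527, -0.472]
force: [-9.1, -2.7, 10.8]
finger_gap: 0.0268
t 12.80 phi 99.0 r 60.09 z 0.1488 push out 1.2 cw 9.4 fz 10.8 gap 0.0268 F [-9.1 -2.7 10.8]
[{"travel":[-0.2,9.3,-1.7],"turn":0,"gripper":0.9},{"travel":[-0.2,18.7,-2.0],"turn":0,"gripper":0.9},{"travel":[-0.2,28.0,-0.8],"turn":0,"gripper":0.9},{"travel":[-0.2,37.1,1.8],"turn":0,"gripper":0.9},{"travel":[-0.2,45.6,5.9],"turn":0,"gripper":0.9},{"travel":[-0.2,53.4,11.2],"turn":0,"gripper":0.9}]
```

```bash
python3 -m crank '[{"travel":[-0.2,9.3,-1.7],"turn":0,"gripper":0.9},{"travel":[-0.2,18.7,-2.0],"turn":0,"gripper":0.9},{"travel":[-0.2,28.0,-0.8],"turn":0,"gripper":0.9},{"travel":[-0.2,37.1,1.8],"turn":0,"gripper":0.9},{"travel":[-0.2,45.6,5.9],"turn":0,"gripper":0.9}]'; python3 plan.py .5391 -.1186 9,9,9,9,9,9
```

```text
t: 13.42
ee_pos: [0.5746, -0.0695, 0.1489]
ee_rot: [-0.526, -0.472, 0.527, -0.472]
force: [-3.2, -0.2, 4.8]
finger_gap: 0.0268
t 13.43 phi 54.1 r 60.59 z 0.1489 push out 2.1 cw 2.5 fz 4.8 gap 0.0268 F [-3.2 -0.2  4.8]
[{"travel":[-0.1,7.5,5.8],"turn":0,"gripper":0.9},{"travel":[-0.1,14.4,12.2],"turn":0,"gripper":0.9},{"travel":[-0.1,20.1,19.7],"turn":0,"gripper":0.9},{"travel":[-0.1,24.7,27.9],"turn":0,"gripper":0.9},{"travel":[-0.1,27.9,36.8],"turn":0,"gripper":0.9},{"travel":[-0.0,29.7,46.0],"turn":0,"gripper":0.9}]
```

```bash
python3 -m crank '[{"travel":[-0.1,7.5,5.8],"turn":0,"gripper":0.9},{"travel":[-0.1,14.4,12.2],"turn":0,"gripper":0.9},{"travel":[-0.1,20.1,19.7],"turn":0,"gripper":0.9},{"travel":[-0.1,24.7,27.9],"turn":0,"gripper":0.9},{"travel":[-0.1,27.9,36.8],"turn":0,"gripper":0.9}]'; python3 plan.py .5391 -.1186 9,9,9,9,9,9,9,9
```

```text
t: 14.05
ee_pos: [0.5989, -0.1082, 0.1489]
ee_rot: [0.527, 0.472, -0.526, 0.472]
force: [-3.3, 2.2, 5.4]
finger_gap: 0.0269
t 14.05 phi 9.9 r 60.74 z 0.1489 push out 2.9 cw 2.7 fz 5.4 gap 0.0269 F [-3.3  2.2  5.4]
[{"travel":[-0.1,1.2,9.4],"turn":0,"gripper":0.9},{"travel":[-0.1,1.6,18.8],"turn":0,"gripper":0.9},{"travel":[-0.1,0.6,28.2],"turn":0,"gripper":0.9},{"travel":[-0.1,-1.9,37.3],"turn":0,"gripper":0.9},{"travel":[-0.1,-5.8,45.8],"turn":0,"gripper":0.9},{"travel":[-0.1,-11.0,53.7],"turn":0,"gripper":0.9},{"travel":[-0.1,-17.3,60.7],"turn":0,"gripper":0.9},{"travel":[-0.1,-24.7,66.6],"turn":0,"gripper":0.9}]
```

```bash
python3 plan.py .5387 -.1186 9,9,9,9,9,9,9,9
```

```text
t 14.05 phi 9.8 r 61.14 z 0.1489 push out 2.9 cw 2.7 fz 5.4 gap 0.0269 F [-3.3  2.2  5.4]
[{"travel":[-0.1,0.8,9.5],"turn":0,"gripper":0.9},{"travel":[-0.1,1.2,18.9],"turn":0,"gripper":0.9},{"travel":[-0.1,0.2,28.3],"turn":0,"gripper":0.9},{"travel":[-0.1,-2.3,37.4],"turn":0,"gripper":0.9},{"travel":[-0.1,-6.2,45.9],"turn":0,"gripper":0.9},{"travel":[-0.1,-11.4,53.8],"turn":0,"gripper":0.9},{"travel":[-0.1,-17.8,60.8],"turn":0,"gripper":0.9},{"travel":[-0.1,-25.1,66.6],"turn":0,"gripper":0.9}]
```

```bash
python3 -m crank '[{"travel":[-0.1,0.8,9.5],"turn":0,"gripper":0.9},{"travel":[-0.1,1.2,18.9],"turn":0,"gripper":0.9},{"travel":[-0.1,0.2,28.3],"turn":0,"gripper":0.9},{"travel":[-0.1,-2.3,37.4],"turn":0,"gripper":0.9},{"travel":[-0.1,-6.2,45.9],"turn":0,"gripper":0.9},{"travel":[-0.1,-11.4,53.8],"turn":0,"gripper":0.9}]'; python3 plan.py .5387 -.1186 9,9,9,9,9,9,9,9
```

```text
t: 14.8
ee_pos: [0.5819, -0.161, 0.1491]
ee_rot: [0.527, 0.472, -0.526, 0.472]
force: [2.4, 2.5, 3.2]
finger_gap: 0.0267
t 14.80 phi -44.4 r 60.56 z 0.1491 push out 0.1 cw 3.5 fz 3.2 gap 0.0267 F [2.4 2.5 3.2]
[{"travel":[0.1,-6.8,6.6],"turn":0,"gripper":0.9},{"travel":[0.1,-14.2,12.4],"turn":0,"gripper":0.9},{"travel":[0.1,-22.4,17.0],"turn":0,"gripper":0.9},{"travel":[0.1,-31.2,20.3],"turn":0,"gripper":0.9},{"travel":[0.1,-40.5,22.1],"turn":0,"gripper":0.9},{"travel":[0.0,-49.9,22.5],"turn":0,"gripper":0.9},{"travel":[0.0,-59.2,21.4],"turn":0,"gripper":0.9},{"travel":[0.0,-68.3,18.9],"turn":0,"gripper":0.9}]
```

Radial force is near zero, so I can use longer calls.

```bash
python3 -m crank '[{"travel":[0.1,-6.8,6.6],"turn":0,"gripper":0.9},{"travel":[0.1,-14.2,12.4],"turn":0,"gripper":0.9},{"travel":[0.1,-22.4,17.0],"turn":0,"gripper":0.9},{"travel":[0.1,-31.2,20.3],"turn":0,"gripper":0.9},{"travel":[0.1,-40.5,22.1],"turn":0,"gripper":0.9},{"travel":[0,-49.9,22.5],"turn":0,"gripper":0.9},{"travel":[0,-59.2,21.4],"turn":0,"gripper":0.9}]'; python3 plan.py .5387 -.1186 9,9,9,9,9,9,9,9
```

```text
t: 15.68
ee_pos: [0.5201, -0.1758, 0.1491]
ee_rot: [0.527, 0.472, -0.526, 0.472]
force: [3.0, -0.6, 3.4]
finger_gap: 0.0271
t 15.68 phi -108.0 r 60.18 z 0.1491 push out 0.4 cw 3.1 fz 3.4 gap 0.0271 F [ 3.  -0.6  3.4]
[{"travel":[0.1,-9.0,-2.8],"turn":0,"gripper":0.9},{"travel":[0.1,-17.5,-6.8],"turn":0,"gripper":0.9},{"travel":[0.1,-25.3,-12.1],"turn":0,"gripper":0.9},{"travel":[0.1,-32.2,-18.6],"turn":0,"gripper":0.9},{"travel":[0.1,-37.9,-26.0],"turn":0,"gripper":0.9},{"travel":[0.1,-42.5,-34.2],"turn":0,"gripper":0.9},{"travel":[0.1,-45.7,-43.1],"turn":0,"gripper":0.9},{"travel":[0.1,-47.4,-52.4],"turn":0,"gripper":0.9}]
```

```bash
python3 -m crank '[{"travel":[0.1,-9.0,-2.8],"turn":0,"gripper":0.9},{"travel":[0.1,-17.5,-6.8],"turn":0,"gripper":0.9},{"travel":[0.1,-25.3,-12.1],"turn":0,"gripper":0.9},{"travel":[0.1,-32.2,-18.6],"turn":0,"gripper":0.9},{"travel":[0.1,-37.9,-26.0],"turn":0,"gripper":0.9},{"travel":[0.1,-42.5,-34.2],"turn":0,"gripper":0.9},{"travel":[0.1,-45.7,-43.1],"turn":0,"gripper":0.9}]'; python3 plan.py .5387 -.1186 9,9,9,9,9,9,9,9
```

```text
t: 16.55
ee_pos: [0.4792, -0.1275, 0.149]
ee_rot: [0.527, 0.472, -0.526, 0.472]
force: [2.5, -2.4, 3.6]
finger_gap: 0.0269
t 16.55 phi -171.4 r 60.18 z 0.1490 push out 2.1 cw 2.8 fz 3.6 gap 0.0269 F [ 2.5 -2.4  3.6]
[{"travel":[0.0,-1.5,-9.3],"turn":0,"gripper":0.9},{"travel":[0.0,-1.7,-18.7],"turn":0,"gripper":0.9},{"travel":[0.1,-0.5,-28.1],"turn":0,"gripper":0.9},{"travel":[0.1,2.2,-37.1],"turn":0,"gripper":0.9},{"travel":[0.1,6.3,-45.6],"turn":0,"gripper":0.9},{"travel":[0.1,11.7,-53.3],"turn":0,"gripper":0.9},{"travel":[0.1,18.2,-60.1],"turn":0,"gripper":0.9},{"travel":[0.1,25.7,-65.8],"turn":0,"gripper":0.9}]
```

```bash
python3 -m crank '[{"travel":[0,-1.2,-9.3],"turn":0,"gripper":0.9},{"travel":[0,-1.4,-18.7],"turn":0,"gripper":0.9},{"travel":[0.1,-0.2,-28.1],"turn":0,"gripper":0.9},{"travel":[0.1,2.5,-37.1],"turn":0,"gripper":0.9},{"travel":[0.1,6.6,-45.6],"turn":0,"gripper":0.9},{"travel":[0.1,12.0,-53.3],"turn":0,"gripper":0.9},{"travel":[0.1,18.5,-60.1],"turn":0,"gripper":0.9}]'; python3 plan.py .5389 -.1187 9,9,9,9,9,9,9,9
```

```text
t: 17.42
ee_pos: [0.5033, -0.0697, 0.1489]
ee_rot: [-0.526, -0.472, 0.527, -0.472]
force: [-0.5, -4.0, 6.2]
finger_gap: 0.0267
t 17.43 phi 126.0 r 60.60 z 0.1489 push out 2.9 cw 2.8 fz 6.2 gap 0.0267 F [-0.5 -4.   6.2]
[{"travel":[-0.1,7.9,-5.3],"turn":0,"gripper":0.9},{"travel":[-0.1,16.1,-9.8],"turn":0,"gripper":0.9},{"travel":[-0.1,25.0,-13.0],"turn":0,"gripper":0.9},{"travel":[-0.1,34.2,-14.8],"turn":0,"gripper":0.9},{"travel":[-0.2,43.6,-15.1],"turn":0,"gripper":0.9},{"travel":[-0.2,53.0,-13.9],"turn":0,"gripper":0.9},{"travel":[-0.2,62.0,-11.2],"turn":0,"gripper":0.9},{"travel":[-0.2,70.5,-7.2],"turn":0,"gripper":0.9}]
```

```bash
python3 -m crank '[{"travel":[-0.1,7.9,-5.3],"turn":0,"gripper":0.9},{"travel":[-0.1,16.1,-9.6],"turn":0,"gripper":0.9},{"travel":[-0.1,25.0,-12.8],"turn":0,"gripper":0.9},{"travel":[-0.1,34.2,-14.6],"turn":0,"gripper":0.9},{"travel":[-0.2,43.6,-14.9],"turn":0,"gripper":0.9},{"travel":[-0.2,53.0,-13.7],"turn":0,"gripper":0.9},{"travel":[-0.2,62.0,-11.0],"turn":0,"gripper":0.9}]'; python3 plan.py .5387 -.1188 9,9,9,9,9,9,9,9
```

```text
t: 18.3
ee_pos: [0.5649, -0.0644, 0.1489]
ee_rot: [-0.525, -0.473, 0.528, -0.471]
force: [-2.0, 1.8, 7.6]
finger_gap: 0.027
t 18.30 phi 64.3 r 60.37 z 0.1489 push out -0.8 cw 2.6 fz 7.6 gap 0.0270 F [-2.   1.8  7.6]
[{"travel":[-0.2,8.5,4.2],"turn":0,"gripper":0.9},{"travel":[-0.2,16.4,9.3],"turn":0,"gripper":0.9},{"travel":[-0.3,23.4,15.6],"turn":0,"gripper":0.9},{"travel":[-0.3,29.3,22.9],"turn":0,"gripper":0.9},{"travel":[-0.3,34.0,31.1],"turn":0,"gripper":0.9},{"travel":[-0.3,37.4,39.8],"turn":0,"gripper":0.9},{"travel":[-0.3,39.4,49.1],"turn":0,"gripper":0.9},{"travel":[-0.3,39.9,58.5],"turn":0,"gripper":0.9}]
```

```bash
python3 -m crank '[{"travel":[-0.2,8.5,4.2],"turn":0,"gripper":0.9},{"travel":[-0.2,16.4,9.3],"turn":0,"gripper":0.9},{"travel":[-0.3,23.4,15.6],"turn":0,"gripper":0.9},{"travel":[-0.3,29.3,22.9],"turn":0,"gripper":0.9},{"travel":[-0.3,34.0,31.1],"turn":0,"gripper":0.9},{"travel":[-0.3,37.4,39.8],"turn":0,"gripper":0.9},{"travel":[-0.3,39.4,49.1],"turn":0,"gripper":0.9}]'; python3 plan.py .5387 -.1187 9,9,9,9,9,9,9,9
```

```text
t: 19.18
ee_pos: [0.599, -0.116, 0.1489]
ee_rot: [-0.526, -0.474, 0.527, -0.47]
force: [0.3, 3.2, 5.5]
finger_gap: 0.0268
t 19.18 phi 2.6 r 60.38 z 0.1489 push out -0.5 cw 3.1 fz 5.5 gap 0.0268 F [0.3 3.2 5.5]
[{"travel":[-0.1,0.3,9.4],"turn":0,"gripper":0.9},{"travel":[-0.1,-0.4,18.8],"turn":0,"gripper":0.9},{"travel":[-0.1,-2.7,28.0],"turn":0,"gripper":0.9},{"travel":[-0.1,-6.3,36.7],"turn":0,"gripper":0.9},{"travel":[-0.1,-11.3,44.7],"turn":0,"gripper":0.9},{"travel":[-0.1,-17.4,51.8],"turn":0,"gripper":0.9},{"travel":[-0.0,-24.6,57.9],"turn":0,"gripper":0.9},{"travel":[-0.0,-32.6,62.8],"turn":0,"gripper":0.9}]
```

```bash
python3 -m crank '[{"travel":[-0.1,0.3,9.4],"turn":0,"gripper":0.9},{"travel":[-0.1,-0.4,18.8],"turn":0,"gripper":0.9},{"travel":[-0.1,-2.7,28.0],"turn":0,"gripper":0.9},{"travel":[-0.1,-6.3,36.7],"turn":0,"gripper":0.9},{"travel":[-0.1,-11.3,44.7],"turn":0,"gripper":0.9},{"travel":[-0.1,-17.4,51.8],"turn":0,"gripper":0.9},{"travel":[0,-24.6,57.9],"turn":0,"gripper":0.9}]'; python3 plan.py .5387 -.1187 9,9,9,9,9,9,9,9
```

```text
t: 20.05
ee_pos: [0.5679, -0.1714, 0.149]
ee_rot: [-0.526, -0.474, 0.527, -0.47]
force: [2.8, 1.4, 5.8]
finger_gap: 0.0265
t 20.05 phi -61.0 r 60.20 z 0.1490 push out -0.1 cw 3.1 fz 5.8 gap 0.0265 F [2.8 1.4 5.8]
[{"travel":[0.1,-8.2,4.6],"turn":0,"gripper":0.9},{"travel":[0.1,-17.0,8.1],"turn":0,"gripper":0.9},{"travel":[0.1,-26.1,10.2],"turn":0,"gripper":0.9},{"travel":[0.2,-35.5,10.8],"turn":0,"gripper":0.9},{"travel":[0.2,-44.9,9.9],"turn":0,"gripper":0.9},{"travel":[0.3,-54.0,7.6],"turn":0,"gripper":0.9},{"travel":[0.3,-62.7,3.9],"turn":0,"gripper":0.9},{"travel":[0.4,-70.6,-1.1],"turn":0,"gripper":0.9}]
```

```bash
python3 -m crank '[{"travel":[0.1,-8.2,4.6],"turn":0,"gripper":0.9},{"travel":[0.1,-17.0,8.1],"turn":0,"gripper":0.9},{"travel":[0.1,-26.1,10.2],"turn":0,"gripper":0.9},{"travel":[0.2,-35.5,10.8],"turn":0,"gripper":0.9},{"travel":[0.2,-44.9,9.9],"turn":0,"gripper":0.9},{"travel":[0.3,-54.0,7.6],"turn":0,"gripper":0.9},{"travel":[0.3,-62.7,3.9],"turn":0,"gripper":0.9},{"travel":[0.4,-70.6,-1.1],"turn":0,"gripper":0.9}]'; python3 plan.py .5389 -.1187 9,9,9,9,9,9,9,9
```

```text
t: 21.05
ee_pos: [0.4973, -0.1623, 0.149]
ee_rot: [-0.526, -0.474, 0.527, -0.471]
force: [2.9, -0.9, 5.3]
finger_gap: 0.0268
t 21.05 phi -133.7 r 60.30 z 0.1490 push out 1.3 cw 2.7 fz 5.3 gap 0.0268 F [ 2.9 -0.9  5.3]
[{"travel":[0.1,-6.8,-6.5],"turn":0,"gripper":0.9},{"travel":[0.1,-12.8,-13.8],"turn":0,"gripper":0.9},{"travel":[0.1,-17.5,-22.0],"turn":0,"gripper":0.9},{"travel":[0.2,-20.8,-30.8],"turn":0,"gripper":0.9},{"travel":[0.2,-22.8,-40.0],"turn":0,"gripper":0.9},{"travel":[0.2,-23.3,-49.4],"turn":0,"gripper":0.9},{"travel":[0.2,-22.3,-58.8],"turn":0,"gripper":0.9},{"travel":[0.2,-19.9,-67.9],"turn":0,"gripper":0.9}]
```

```bash
python3 -m crank '[{"travel":[0.1,-6.8,-6.5],"turn":0,"gripper":0.9},{"travel":[0.1,-12.8,-13.8],"turn":0,"gripper":0.9},{"travel":[0.1,-17.5,-22.0],"turn":0,"gripper":0.9},{"travel":[0.2,-20.8,-30.8],"turn":0,"gripper":0.9},{"travel":[0.2,-22.8,-40.0],"turn":0,"gripper":0.9},{"travel":[0.2,-23.3,-49.4],"turn":0,"gripper":0.9},{"travel":[0.2,-22.3,-58.8],"turn":0,"gripper":0.9},{"travel":[0.2,-19.9,-67.9],"turn":0,"gripper":0.9}]'; python3 plan.py .5389 -.1190 9,9,9,9,9,9,9,9
```

```text
t: 22.05
ee_pos: [0.4842, -0.0925, 0.149]
ee_rot: [-0.525, -0.474, 0.528, -0.471]
force: [1.1, -3.5, 5.5]
finger_gap: 0.0266
t 22.05 phi 154.2 r 60.78 z 0.1490 push out 2.5 cw 2.6 fz 5.5 gap 0.0266 F [ 1.1 -3.5  5.5]
[{"travel":[-0.1,4.6,-8.3],"turn":0,"gripper":0.9},{"travel":[-0.1,9.7,-16.2],"turn":0,"gripper":0.9},{"travel":[-0.1,16.0,-23.2],"turn":0,"gripper":0.9},{"travel":[-0.2,23.4,-29.1],"turn":0,"gripper":0.9},{"travel":[-0.2,31.5,-33.8],"turn":0,"gripper":0.9},{"travel":[-0.3,40.3,-37.2],"turn":0,"gripper":0.9},{"travel":[-0.3,49.5,-39.1],"turn":0,"gripper":0.9},{"travel":[-0.4,58.9,-39.6],"turn":0,"gripper":0.9}]
```

```bash
python3 -m crank '[{"travel":[-0.1,4.6,-8.3],"turn":0,"gripper":0.9},{"travel":[-0.1,9.7,-16.2],"turn":0,"gripper":0.9},{"travel":[-0.1,16.0,-23.2],"turn":0,"gripper":0.9},{"travel":[-0.2,23.4,-29.1],"turn":0,"gripper":0.9},{"travel":[-0.2,31.5,-33.8],"turn":0,"gripper":0.9},{"travel":[-0.3,40.3,-37.2],"turn":0,"gripper":0.9},{"travel":[-0.3,49.5,-39.1],"turn":0,"gripper":0.9}]'; python3 plan.py .5388 -.1188 9,9,9,9,9,9,9,9
```

```text
t: 22.92
ee_pos: [0.5337, -0.059, 0.1487]
ee_rot: [-0.522, -0.476, 0.531, -0.468]
force: [-7.9, 0.6, 12.4]
finger_gap: 0.0268
t 22.93 phi 94.9 r 59.98 z 0.1487 push out -1.3 cw 7.8 fz 12.4 gap 0.0268 F [-7.9  0.6 12.4]
[{"travel":[-0.5,9.3,-1.1],"turn":0,"gripper":0.9},{"travel":[-0.7,18.7,-0.7],"turn":0,"gripper":0.9},{"travel":[-0.8,28.0,1.2],"turn":0,"gripper":0.9},{"travel":[-0.9,36.8,4.5],"turn":0,"gripper":0.9},{"travel":[-1.0,45.0,9.1],"turn":0,"gripper":0.9},{"travel":[-1.2,52.4,14.9],"turn":0,"gripper":0.9},{"travel":[-1.2,58.7,21.9],"turn":0,"gripper":0.9},{"travel":[-1.3,63.9,29.7],"turn":0,"gripper":0.9}]
```

```bash
python3 -m crank '[{"travel":[-0.5,9.3,-1.1],"turn":0,"gripper":0.9},{"travel":[-0.7,18.7,-0.7],"turn":0,"gripper":0.9},{"travel":[-0.8,28.0,1.2],"turn":0,"gripper":0.9},{"travel":[-0.9,36.8,4.5],"turn":0,"gripper":0.9},{"travel":[-1.0,45.0,9.1],"turn":0,"gripper":0.9},{"travel":[-1.2,52.4,14.9],"turn":0,"gripper":0.9},{"travel":[-1.2,58.7,21.9],"turn":0,"gripper":0.9}]'
python3 - <<'E'
from h import *
t=eyes.capture("top");w=eyes.capture("wrist")
cv2.imwrite("pics/end_a.png",np.hstack([cv2.resize(t["pixels"][150:260,270:410,::-1],(400,314),interpolation=2),cv2.resize(w["pixels"][:,:,::-1],(400,300))[:314] if 0 else cv2.resize(w["pixels"][:,:,::-1],(400,314))]))
E
python3 plan.py .5388 -.1188 8,7,6,4,2,0
```

```text
t: 23.8
ee_pos: [0.5889, -0.0858, 0.1488]
ee_rot: [-0.522, -0.477, 0.531, -0.468]
force: [-0.1, 3.6, 7.1]
finger_gap: 0.0266
t 23.90 phi 32.6 r 60.05 z 0.1488 push out -1.4 cw 0.9 fz 6.4 gap 0.0266 F [0.7 1.5 6.4]
[{"travel":[-0.3,4.7,6.9],"turn":0,"gripper":0.9},{"travel":[-0.3,8.1,13.4],"turn":0,"gripper":0.9},{"travel":[-0.4,10.3,19.3],"turn":0,"gripper":0.9},{"travel":[-0.4,11.5,23.3],"turn":0,"gripper":0.9},{"travel":[-0.4,11.9,25.4],"turn":0,"gripper":0.9},{"travel":[-0.4,11.9,25.4],"turn":0,"gripper":0.9}]
```

View pics/end_a.png

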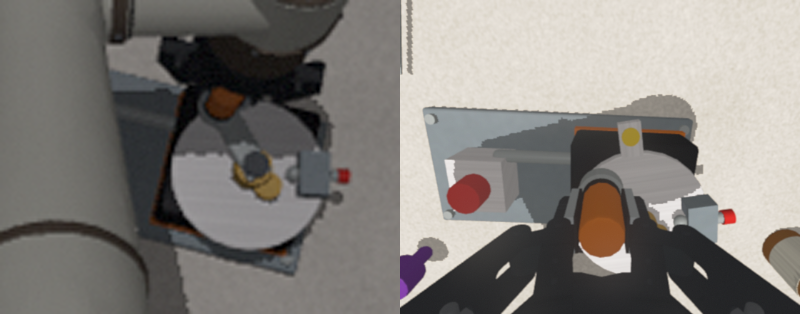

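The left half shows the arm about 30° short of the dot. The right half (wrist) shows the dot at (630,137) and the plug still seated at (468,193).

```bash
python3 -m crank '[{"travel":[-0.3,4.7,6.9],"turn":0,"gripper":0.9},{"travel":[-0.3,8.1,13.4],"turn":0,"gripper":0.9},{"travel":[-0.4,10.3,19.3],"turn":0,"gripper":0.9},{"travel":[-0.4,11.5,23.3],"turn":0,"gripper":0.9},{"travel":[-0.4,11.9,25.4],"turn":0,"gripper":0.9},{"travel":[-0.4,11.9,25.4],"turn":0,"gripper":0.9}]'
python3 - <<'E'
from h import *
w=eyes.capture("wrist")
b=blob(w,(22,120,60),(35,255,255));print(b)
for q in b[:2]:
    X=atz(w,q[1],.0955);print(X,np.degrees(np.arctan2(X[1]+.1186,X[0]-.537)))
E
python3 plan.py .5388 -.1188 0
```

```text
t: 24.65
ee_pos: [0.5983, -0.1119, 0.1489]
ee_rot: [-0.522, -0.477, 0.531, -0.467]
force: [1.8, 1.5, 5.1]
finger_gap: 0.0264
[(439, [284.1, 200.1], [273, 189, 24, 23])]
[ 0.61823369 -0.11596955  0.0955    ] 1.85466340451309
t 24.70 phi 6.6 r 59.88 z 0.1488 push out -1.9 cw 0.8 fz 4.9 gap 0.0268 F [1.8 1.1 4.9]
[{"travel":[-0.2,0.1,-0.0],"turn":0,"gripper":0.9}]
```

```bash
python3 plan.py .5388 -.1188 2,2.2
```

```text
t 24.70 phi 6.6 r 59.88 z 0.1488 push out -1.9 cw 0.8 fz 4.9 gap 0.0268 F [1.8 1.1 4.9]
[{"travel":[-0.2,0.5,2.0],"turn":0,"gripper":0.9},{"travel":[-0.2,0.9,4.3],"turn":0,"gripper":0.9}]
```

```bash
python3 -m crank '[{"travel":[-0.2,0.5,2.0],"turn":0,"gripper":0.9},{"travel":[-0.2,0.9,4.3],"turn":0,"gripper":0.9},{"travel":[-0.2,0.9,4.3],"turn":0,"gripper":0.9},{"travel":[-0.2,0.9,4.3],"turn":0,"gripper":0.9},{"travel":[-0.2,0.9,4.3],"turn":0,"gripper":0.45},{"travel":[-0.2,0.9,4.3],"turn":0,"gripper":0.45},{"travel":[-0.2,0.9,4.3],"turn":0,"gripper":0.45},{"travel":[-0.2,0.9,4.3],"turn":0,"gripper":0.45}]'; python3 -m crank '[{"travel":[-25,0,0],"turn":0,"gripper":0.45},{"travel":[-70,0,0],"turn":0,"gripper":0.45},{"travel":[-120,0,0],"turn":0,"gripper":0.45},{"travel":[-120,-50,0],"turn":0,"gripper":0.45},{"travel":[-120,-100,0],"turn":0,"gripper":0.45},{"travel":[-120,-140,0],"turn":0,"gripper":0.45},{"travel":[-120,-140,0],"turn":0,"gripper":0.45},{"travel":[-120,-140,0],"turn":0,"gripper":0.45}]'
python3 - <<'E'
import sys;sys.argv=["look","w9"]
exec(open("look.py").read());print(s["force"],s["finger_gap"])
for b in blob(w,(4,150,80),(18,255,255)): print("orange",b,atz(w,b[1],.1825))
E
```

```text
t: 25.7
ee_pos: [0.5982, -0.1162, 0.1485]
ee_rot: [-0.522, -0.477, 0.531, -0.467]
force: [0.2, -0.6, -0.1]
finger_gap: 0.0472
t: 26.7
ee_pos: [0.4619, -0.1012, 0.2716]
ee_rot: [-0.522, -0.477, 0.531, -0.467]
force: [-0.2, -0.3, -0.2]
finger_gap: 0.0467
t 26.75 [ 0.4622 -0.1012  0.2713] 0.04702113967710181
[[-0.0188  0.9939 -0.1088]
 [ 0.0016 -0.1088 -0.9941]
 [-0.9998 -0.0188  0.0004]]
[ 1.2793  0.3105 -0.7454] 0.04702113967710181
orange (1278, [279.7, 16.3], [260, 0, 40, 37]) [ 0.5929 -0.1147  0.1825]
orange (798, [499.0, 202.6], [483, 183, 50, 50]) [ 0.4509 -0.267   0.1825]
orange (8, [475.9, 205.5], [475, 202, 2, 8]) [ 0.4505 -0.2496  0.1825]
orange (2, [478.5, 197.5], [478, 197, 2, 2]) [ 0.4568 -0.2511  0.1825]
```

View pics/w9.png

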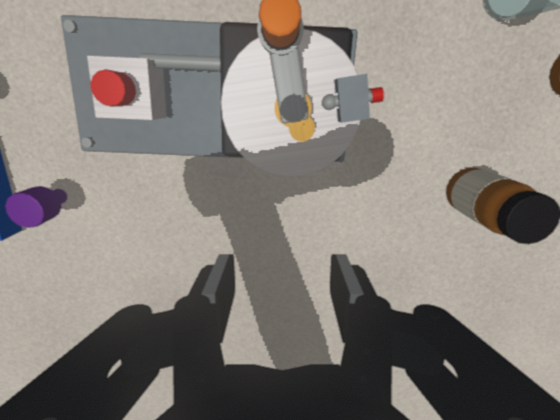

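The handle stands over the dot at (280,15), the plug head is seated at (112,88), and the bottles have not moved. I'll hand the job in.

```bash
python3 -c "
from workcell import workorder,state
print(workorder.job_done());print(state()['t'],state()['force'])"
```

```text
the job is handed in; nothing more can be done
None
the job is handed in; nothing more can be done
```

I pushed the small red plug from the blue block home in the port and turned the crank two full turns and on to the dot. I then let go and handed the job in at about 27 s. No verdict came back.

- **Plug:** It was blocked at the block's top with 16 N pressing down. Later views show the head seated there.
- **Cranking:** I turned it clockwise at about 72°/s, one turn in 5 s, straight through all three stiff spots. At the end of each move the force along the arm was at most about 3 N and across it at most about 9.4 N. These are readings at those moments only; I had no direct reading of the bush or the gauge.
- **Park:** My estimate of the final crank angle is 18.84 rad. It comes from the tool position, with the dot's direction seen at 1.9–2.9° and the tool at about 2.4°. The last picture shows the handle over the dot, hiding it.
- **End state:** The gripper was open, clear of everything, with only noise on the force reading. The items visible in that picture looked undisturbed, but the white stopper, wash bottle and most of the beaker were out of view.

**Loose ends:** I first put the crank axis about 0.7 mm off and corrected it during the first turn from the forces. The gripper tilted by about 1° during the work, with no visible effect. After handing in, the state could no longer be read, so I have no check from the final second.

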